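# Clamp a plate to the click and punch its mark

## Robot

A 7-joint arm with a two-finger parallel gripper is mounted at the origin on the work surface. World frame = base frame: x ahead of the robot, y to its left, z up, the work surface at z = 0. Lengths are in m, angles in rad, forces in N, time in s.
With the tool pointing down it reaches from about 0.425 to 0.875 m from the base axis. Payload 4.7 kg.
Tool frame: the origin (TCP) lies at the very end of the fingers, on their centre line; the grasp point (between the pads) lies 19 mm behind it; x points along the fingers, z is the direction in which the jaws open and shut, and the axes are right-handed (so a half turn about x gives the same grasp; the last joint's range is limited). The gripper opens to 87 mm and grips with 3 to 60 N. Pads are 19 mm wide; open, the fingers measure 117 mm over their backs; the gripper's body (75 mm by 190 mm) begins 51 mm behind the grasp point.
Start: joints at [1.313, 0.321, -0.07, 1.45, 0.023, 1.371, -0.057], TCP at [0.174, -0.626, 0.223] pointing down, gripper open.
Joint ranges: [-2.86, 2.86], [-0.3, 2.09], [-1.38, 1.24], [0.06, 2.45], [-1.56, 4.7], [0.09, 2.05], [-2.69, 2.69]. Speed limits (rad/s): [2.57, 2.57, 3.14, 3.14, 3.14, 3.14, 3.14].

## Interface

Orientations are given as a rotation vector (axis times angle).
In Python, from bench import * gives the robot as it stands.
- The arm moves only by the shell command python3 -m handwheel 'ROWS' [OPENING] [FORCE]. ROWS is JSON, a list of rows, each an object with "xyz": the shift along the world's x, y, z in cm, a list of three; "angular": the turn, a rotation vector about the world's x, y, z in degrees, a list of three. A call has 1 to 5 rows; each row shifts and turns the pose as measured when the row begins; what a row does not reach is not made up. A row lasts 1/12 s, in which the tool goes at most 41.7 mm and 7.16 degrees, less where a joint would pass 70% of its speed; a pose out of reach is approached as far as the arm can. A call with a gripper value outside its range is refused whole. OPENING is the finger opening in cm, from 0 to 8.7, set as the call begins (- or left out, the last holds). The fingers move at their own pace and stop on an object; FORCE is the grip in N (left out, the last holds). Time passes only in rows, so rows that do not move let the fingers close. It gives the time, the measured TCP pose, the force and the opening at its end, in the units of the state.
- get_state(): the state, without advancing time (a new reading comes with each control period).
- get_image(name): name is "side" or "top" or "wrist"; returns a dict with "pixels" (420x560x3 uint8, blue, green, red), "K" (3x3 intrinsics, pixels), "cam_to_world" (4x4, takes a point from camera to world coordinates). Camera axes: x right, y down, z forward; pixel columns grow to the right and rows downward; lengths in m; the calibration is good to about 2 mm. The wrist camera is an equidistant fisheye: a pixel r from the principal point sees the ray r / f radians off the axis. A picture is of the moment at which its call begins. There is no depth.
- close_job(): hands the job in, once; it reports no verdict.
The state is a dict: "time": time; "joint_positions": joint angles; "qd": joint speeds; "joint_torque": joint torques, N m; "position": TCP position; "tool_rot": TCP orientation; "ft_force": force on the tool from outside, world axes, zero at the start; "torque": the same for the moment, N m; "grip_width": opening from 0.0 (shut) to 1.0 (fully open).
Only numpy, scipy, OpenCV 4.12 (cv2) and the standard library are available. Lean on these libraries where they do the work, as an engineer would, in place of code of your own. Each camera call takes 0.05 s, during which the arm holds its last target.

## Task

Tighten the marking press's hold-down: turn its T-handle clockwise until the torque limiter slips and clicks, and stop after two or three clicks (never more than four). Only then press the treadle fully down to its stop to punch the brass plate, and let it come back up, leaving the hold-down tight. Leave the other things on the bench alone.

Things in the scene. Friction and masses are not known exactly. Their poses are not given: they have to be found in the camera images.
- press_mid (a point): Light grey bench marking press, fixed. This point: centre of the base plate's top (plate 270 x by 360 y by 14 mm). x points from the robot's side to its column, y left, z up. Here the T-handle's upright axis is at x 0, y +90 mm; treadle at y -110 mm; column at x 78 to 122, y -15 to +125 mm, 93 mm high. But for the handle and the collar under it (106 mm), nothing is over 95 mm.
- handle_mid (a point): Black T-handle: level bar 150 long, 16 wide, 24 mm tall, turning about an upright axis through its middle. This point: on that axis, mid-height of the bar, 121 mm above the base plate's top. x along the bar to the arm with a red line, z up. Hub in the middle 42 mm across, top 20 mm above this point. Slips with clicks (torque limiter) once the hold-down is tight.
- handle_arm (a point): Point on the bar's axis 50 mm out, on the arm with the red line (the other arm is its mirror image), at mid-height; axes as handle_mid. A closed gripper can push the bar round here, fingertips about 15 mm below this point (free space to about 30 mm below), or the bar can be gripped and turned. Pushing here takes about 1 N while the screw runs free, 7 to 17 N, rising and falling with each click, when slipping.
- collar (a point): Steel collar of the clamp screw, 48 mm across, under the handle; this point is on the axis at its top. Its red line lies under the handle's red line until the handle slips; it turns with the handle until tight, then stands still.
- screw (a joint): Angle of the clamp screw, rad, growing clockwise seen from above (tightening). At 2.4 the foot is hard on the brass plate (the stop); it starts 1.0 to 2.2 rad short of that. The foot goes down 5 mm a radian. Turning the handle back anticlockwise undoes it.
- handle (a joint): Slip of the handle on the screw, rad, clockwise from above positive: 0 at the start, stays 0 while the screw turns with the handle, grows as the handle slips (torque limit about 0.5 N m, with the screw at its stop). One click each 0.52 rad (12 a turn).
- treadle_pad (a point): Treadle: dark plate with rubber tread and yellow ribs, 135 x 74 mm, hinged at its back edge, sloping up towards the robot by 0.35 rad. This point: tread's top, mid-width, 100 mm from the hinge, 62 mm above the base plate's top at rest; at the stop 29 mm lower and 8 mm further to the press's -x. Springs back. Pressing here takes 5 N at first, about 10 N at the stop.
- treadle (a joint): Treadle angle, rad: 0 up (rest), 0.3 fully down at its stop. It drives the punch down onto the plate.
- bar: copper bar, 45 x 70 x 25 mm, lying on the front left corner of the press's base plate, below the handle; loose, origin at the centre of its underside (of its length for tools); to be left alone.
- hammer: hammer lying on the bench, about 250 mm long; loose, origin at the centre of its underside (of its length for tools); to be left alone.
- oil: white bottle with yellow label and red cap, 66 mm across, 170 mm tall; loose, origin at the centre of its underside (of its length for tools); to be left alone.
- mug: blue mug, 80 mm across, 90 mm tall; loose, origin at the centre of its underside (of its length for tools); to be left alone.
- tin: steel can with paper label, 90 mm across, 100 mm tall; loose, origin at the centre of its underside (of its length for tools); to be left alone.
- brick: red brick 75 x 160 x 55 mm to the right of the press; loose, origin at the centre of its underside (of its length for tools); to be left alone.
- wrench: steel wrench lying on the bench; loose, origin at the centre of its underside (of its length for tools); to be left alone.

How it is judged:
By the outcome, as a careful person would: the job done as asked, in the order asked, and still so for the second after the job is handed in, with the robot touching nothing.
It also fails if it takes over 51 s, if anything falls off the work surface, if the arm or the gripper's body presses on something with over 40 N, if the wrist force passes 120 N, or if a joint passes its speed limit or range.

## Working session

There is one attempt and no reset: what is moved stays moved. The work goes in short steps, Python scripts to look and compute and a shell command to move; the robot and the scene stay as the last step left them, time stands still between calls to the robot, and variables do not carry over. Pictures are saved under pics/ and viewed, and the job is handed in when it is done.

```bash
mkdir -p pics; ls; python3 - <<'E'
from bench import *
import cv2
for n in("top","side","wrist"):
    im=get_image(n);cv2.imwrite(f"pics/{n}0.png",im["pixels"]);print(n,im["K"],im["cam_to_world"])
s=get_state();print(s)
E
```

```text
pics
top [[488.07338638   0.         277.3219489 ]
 [  0.         488.07338638 216.80797278]
 [  0.           0.           1.        ]] [[-0.01867616 -0.99375013  0.11005402  0.34206311]
 [-0.99979231  0.01766396 -0.01016517  0.01142267]
 [ 0.00815765 -0.110221   -0.99387363  1.81200237]
 [ 0.          0.          0.          1.        ]]
side [[432.28099718   0.         282.87214381]
 [  0.         432.28099718 206.44017315]
 [  0.           0.           1.        ]] [[-0.91992774 -0.26186608  0.29182034  0.17730613]
 [-0.39208208  0.6184596  -0.68101349  0.8257847 ]
 [-0.00214476 -0.74090072 -0.67161114  0.93413312]
 [ 0.          0.          0.          1.        ]]
wrist [[325.1922621    0.         282.12794789]
 [  0.         325.1922621  214.69704032]
 [  0.           0.           1.        ]] [[ 0.2689106  -0.91978024 -0.28581709  0.25328762]
 [-0.96316457 -0.25712213 -0.07875423 -0.60352848]
 [-0.00105331  0.29646674 -0.9550426   0.38338117]
 [ 0.          0.          0.          1.        ]]
{'time': 0.15, 'joint_positions': array([ 1.31308298,  0.32162741, -0.07010736,  1.45137902,  0.02258178,
        1.37081045, -0.05688214]), 'qd': array([-0.00161465, -0.00108291, -0.0005475 , -0.00442737, -0.00238093,
        0.00074359, -0.00013021]), 'joint_torque': array([-7.37708638e-05, -4.91801190e+01, -4.04654453e-01, -3.12877178e+01,
       -6.38918253e-02,  4.05244413e-02,  1.08869715e-04]), 'position': array([ 0.17437473, -0.62574227,  0.22173729]), 'tool_rot': array([ 1.00748024,  1.32684217, -1.006116  ]), 'ft_force': array([0.27246734, 0.69011718, 0.31472139]), 'torque': array([-0.0004185 , -0.05846362, -0.06917827]), 'grip_width': 0.9979720719425771}
```

View pics/top0.png

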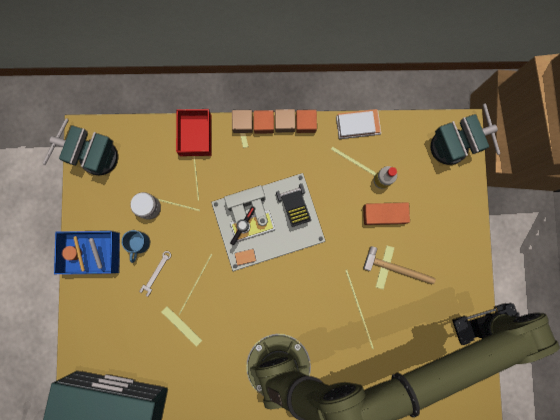

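View pics/side0.png

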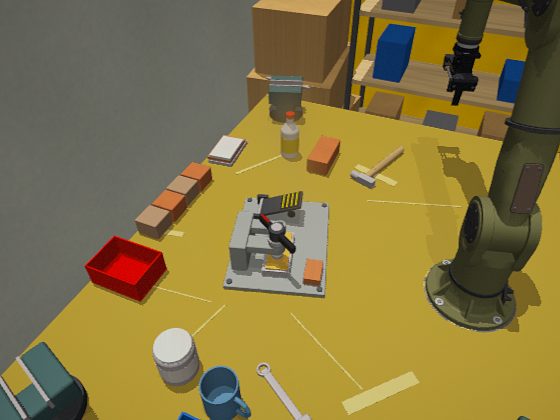

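```bash
python3 - <<'E'
import cv2
im=cv2.imread("pics/top0.png");cv2.imwrite("pics/top0c.png",cv2.resize(im[20:220,160:420],None,fx=3,fy=3,interpolation=cv2.INTER_CUBIC))
im=cv2.imread("pics/side0.png");cv2.imwrite("pics/side0c.png",cv2.resize(im[120:320,100:360],None,fx=3,fy=3,interpolation=cv2.INTER_CUBIC))
E
```

```text
(no output)
```

View pics/top0c.png

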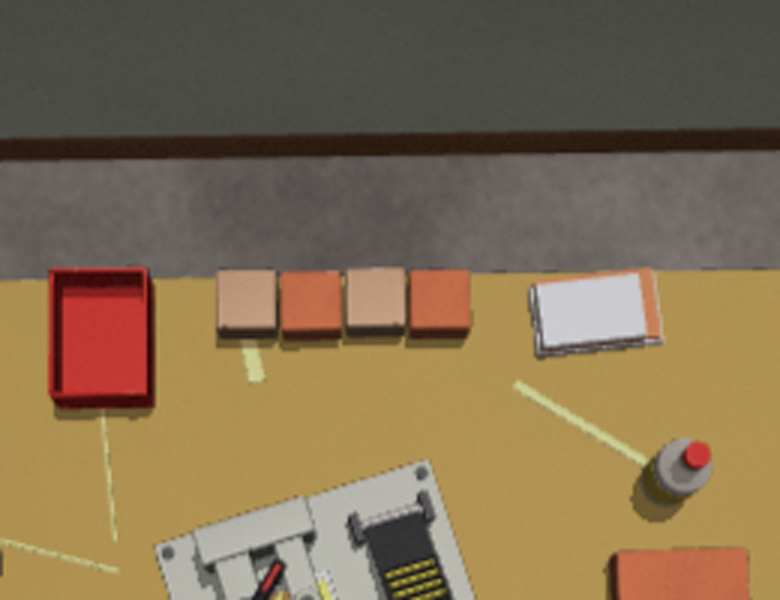

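View pics/side0c.png

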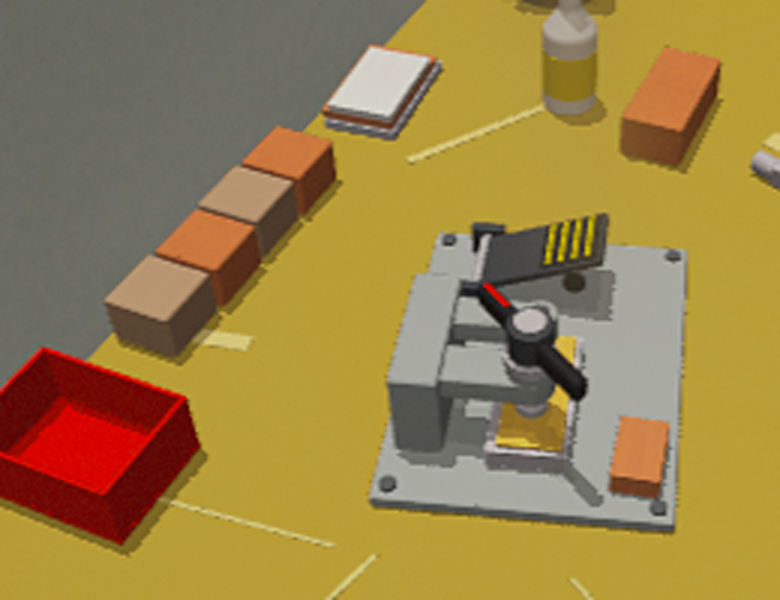

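```bash
python3 - <<'E'
import cv2
im=cv2.imread("pics/top0.png");cv2.imwrite("pics/top0d.png",cv2.resize(im[165:280,200:335],None,fx=5,fy=5,interpolation=cv2.INTER_CUBIC))
im=cv2.imread("pics/side0.png");cv2.imwrite("pics/side0d.png",cv2.resize(im[185:300,220:335],None,fx=5,fy=5,interpolation=cv2.INTER_CUBIC))
E
```

```text
(no output)
```

View pics/top0d.png

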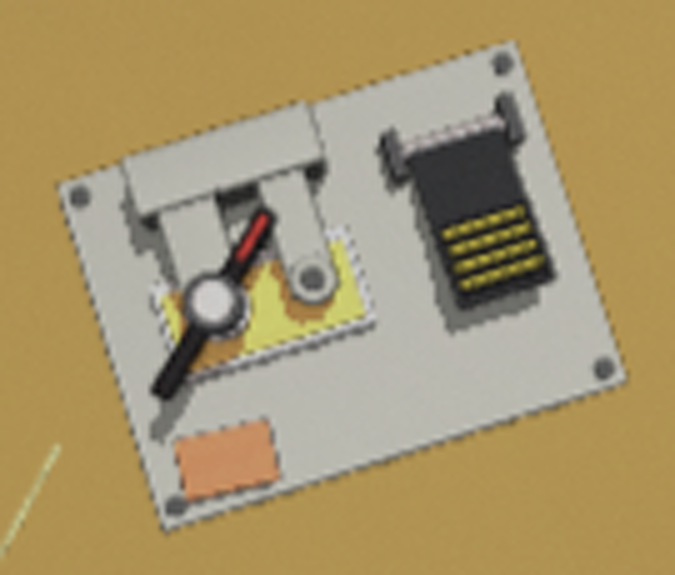

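View pics/side0d.png

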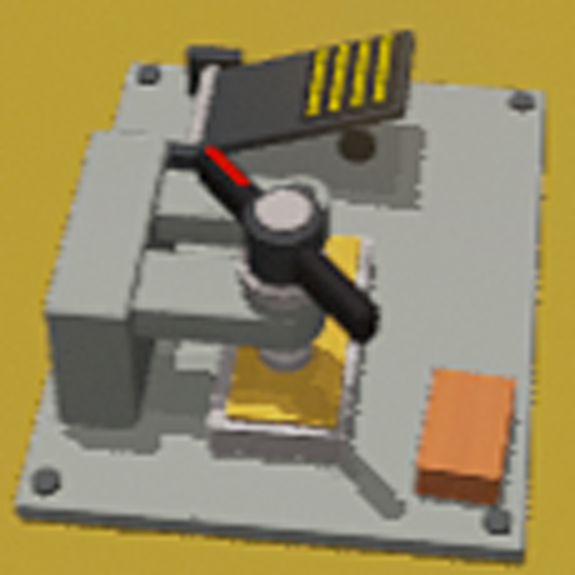

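```bash
cat > h.py <<'E'
from bench import *
import numpy as np, cv2
from scipy.optimize import least_squares
from scipy.spatial.transform import Rotation as R
KT={}
def cams():
    return {n:(lambda i:(i["K"],np.linalg.inv(i["cam_to_world"])))(get_image(n)) for n in("top","side")}
def proj(c,p):
    K,T=c; q=np.atleast_2d(p)@T[:3,:3].T+T[:3,3]; u=q@K.T; return u[:,:2]/u[:,2:]
def ray(c,uv,z):
    K,T=c; M=np.linalg.inv(T); d=M[:3,:3]@np.linalg.solve(K,[uv[0],uv[1],1]); o=M[:3,3]
    return o+d*(z-o[2])/d[2]
E
python3 - <<'E'
from h import *
C=cams(); np.save("C.npy",np.array([C["top"],C["side"]],dtype=object),allow_pickle=True)
loc=np.array([[135,180],[135,-180],[-135,-180],[-135,180]])/1e3
top=np.array([(212,201.6),(302.8,173.4),(325.4,241),(233,271)])
side=np.array([(223.6,286.6),(246,198),(329.4,203),(324.6,294.6)])
hub=np.array([(242.6,225.4),(276.6,227)])
def pts(x,l3):
    Rm=R.from_euler('z',x[2]).as_matrix(); return l3@Rm.T+np.array([x[0],x[1],x[3]])
l3=np.c_[loc,np.zeros(4)]
def f(x):
    P=pts(x,l3);H=pts(x,np.array([[0,.09,.141]]))
    return np.r_[(proj(C["top"],P)-top).ravel(),(proj(C["side"],P)-side).ravel(),(proj(C["top"],H)-hub[0]).ravel(),(proj(C["side"],H)-hub[1]).ravel()]
s=least_squares(f,[.5,0,.3,.014]);print(s.x,s.fun.round(1))
x=s.x
for n,l in dict(hub=[0,.09,.121],pad=[.0,-.11,.062],col=[.1,.055,.093]).items():
    print(n,pts(x,np.array([l])), proj(C["top"],pts(x,np.array([l]))),proj(C["side"],pts(x,np.array([l]))))
zb=x[3]+.133
# handle arm ends top: red end (268,213), black end(163,390) crop
for uv in[(268,213),(163,390)]:
    print(ray(C["top"],(200+uv[0]/5,165+uv[1]/5),zb))
# treadle: hinge and front
for uv in[(400,150),(505,125),(460,305),(553,280)]: print('tr',ray(C["top"],(200+uv[0]/5,165+uv[1]/5),x[3]+.05))
E
```

```text
[0.5254768  0.02651227 0.29420261 0.00889088] [-0.7  0.2  0.2 -0.7  0.5  0.  -0.1  0.1 -0.6 -0.7  0.2 -0.7 -0.2  0.2
  0.5  0.3  0.3 -0.2  0.4  1.2]
hub [[0.49937888 0.1126453  0.12989088]] [[243.24488191 225.73028444]] [[277.1010083  233.64665815]]
pad [[ 0.55737425 -0.07876143  0.07089088]] [[297.32835951 210.23062099]] [[285.14574928 200.03034612]]
col [[0.60523144 0.10814681 0.10189088]] [[244.67206862 196.6577857 ]] [[242.13319665 228.82571377]]
[0.56039796 0.07554588 0.14189088]
[0.43960643 0.14895492 0.14189088]
tr [ 0.61569921 -0.01772234  0.05889088]
tr [ 0.63275727 -0.09446207  0.05889088]
tr [ 0.50189152 -0.05882774  0.05889088]
tr [ 0.51881829 -0.12642938  0.05889088]
```

```bash
python3 - <<'E'
from h import *
s=get_state();print(R.from_rotvec(s["tool_rot"]).as_matrix().round(3))
C=cams()
for uv in[(388,176),(425,275),(387,213)]: print(ray(C["top"],uv,.1))
loc=np.array([[135,180],[135,-180],[-135,-180],[-135,180]])/1e3
E
```

```text
[[-0.     0.963  0.268]
 [ 0.001  0.268 -0.963]
 [-1.    -0.    -0.001]]
[ 0.67112905 -0.40378871  0.1       ]
[ 0.31806763 -0.5178669   0.1       ]
[ 0.53829516 -0.39443042  0.1       ]
```

```bash
python3 -m handwheel '[{"xyz":[3,2.5,2],"angular":[0,0,6]},{"xyz":[3,2.5,1],"angular":[0,0,6]},{"xyz":[3,2.5,0],"angular":[0,0,6]},{"xyz":[3,2.5,0],"angular":[0,0,6]},{"xyz":[3,2.5,0],"angular":[0,0,6]}]' 0 20
```

```text
time: 0.77
position: [0.3138, -0.5048, 0.2508]
tool_rot: [0.602, 1.488, -0.615]
ft_force: [0.9, 0.2, 0.2]
grip_width: 0.708
```

```bash
python3 -m handwheel '[{"xyz":[2.4,3.3,0],"angular":[0,0,5]},{"xyz":[2.4,3.3,0],"angular":[0,0,5]},{"xyz":[2.4,3.3,0],"angular":[0,0,5]},{"xyz":[2.2,3.4,0],"angular":[0,0,5]},{"xyz":[2,3.6,0],"angular":[0,0,5]}]' && python3 -m handwheel '[{"xyz":[1,4,0],"angular":[0,0,5]},{"xyz":[0,4,0],"angular":[0,0,5]},{"xyz":[0,4,0],"angular":[0,0,5]},{"xyz":[0,4,0],"angular":[0,0,5]},{"xyz":[0,4,0],"angular":[0,0,5]}]'
```

```text
time: 1.18
position: [0.4317, -0.3322, 0.2516]
tool_rot: [0.241, 1.555, -0.258]
ft_force: [0.0, -0.8, 1.0]
grip_width: 0.326
time: 1.6
position: [0.4452, -0.1251, 0.2515]
tool_rot: [-0.122, 1.561, 0.107]
ft_force: [1.7, -0.7, 0.0]
grip_width: 0.022
```

```bash
python3 -m handwheel '[{"xyz":[0,4,0],"angular":[0,0,2]},{"xyz":[0,4,0],"angular":[0,0,2]},{"xyz":[0,4,0],"angular":[0,0,2]},{"xyz":[0,4,0],"angular":[0,0,2]},{"xyz":[0,4,0],"angular":[0,0,2]}]' && python3 -m handwheel '[{"xyz":[0,2,0],"angular":[0,0,0]},{"xyz":[0,0,0],"angular":[0,0,0]}]'
python3 - <<'E'
from h import *
im=get_image("wrist");cv2.imwrite("pics/w1.png",im["pixels"]);np.savez("w1.npz",K=im["K"],T=im["cam_to_world"])
s=get_state();print(s["position"],R.from_rotvec(s["tool_rot"]).as_matrix().round(3),s["joint_positions"].round(2),s["ft_force"])
E
```

```text
time: 2.02
position: [0.4431, 0.0831, 0.2527]
tool_rot: [-0.271, 1.543, 0.248]
ft_force: [0.7, -0.2, -0.2]
grip_width: 0.009
time: 2.18
position: [0.4415, 0.1144, 0.2538]
tool_rot: [-0.283, 1.538, 0.261]
ft_force: [0.1, 0.9, 0.2]
grip_width: 0.004
[0.44164918 0.11263864 0.25374964] [[ 0.017 -0.339  0.941]
 [-0.011  0.941  0.339]
 [-1.    -0.016  0.012]] [ 0.64 -0.14 -0.86  1.84 -0.09  1.38  0.14] [-0.61737406  0.20817483  0.78225756]
```

View pics/w1.png

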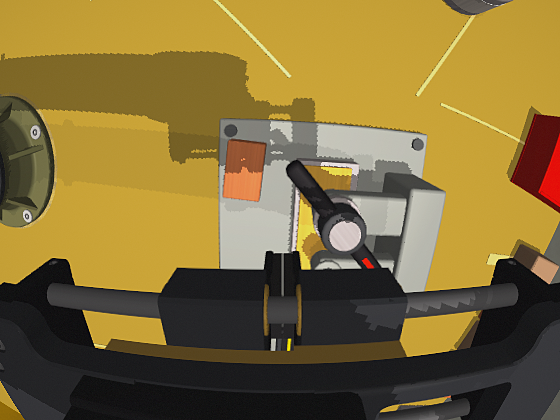

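```bash
cat >> h.py <<'E'
def fray(K,T,uv,z):
    d=np.array([(uv[0]-K[0,2])/K[0,0],(uv[1]-K[1,2])/K[1,1]]); r=np.hypot(*d)
    v=np.r_[d/r*np.sin(r),np.cos(r)]; w=T[:3,:3]@v; o=T[:3,3]
    return o+w*(z-o[2])/w[2]
E
python3 - <<'E'
from h import *
d=np.load("w1.npz");K,T=d["K"],d["T"]
for n,uv,z in[("hub",(345,235),.155),("blackend",(293,169),.147),("red",(372,266),.147),("cornTR",(427,134),.014),("cornTL",(220,119),.014),("copper",(245,170),.039)]:
    print(n,fray(K,T,uv,z))
C=cams()
print(ray(C["top"],(242.6,225.4),.155),ray(C["side"],(276.6,227),.155))
E
```

```text
hub [0.50108618 0.11536677 0.155     ]
blackend [0.43898161 0.15271324 0.147     ]
red [0.5420855  0.09248482 0.147     ]
cornTR [0.60175867 0.24030574 0.014     ]
cornTL [0.34697265 0.16178204 0.014     ]
copper [0.39776569 0.11624391 0.039     ]
[0.49819991 0.11331768 0.155     ] [0.49996705 0.11379144 0.155     ]
```

```bash
python3 -m handwheel '[{"xyz":[0.3,-1.4,-2],"angular":[0,0,0]},{"xyz":[0,0,-3.5],"angular":[0,0,0]},{"xyz":[0,0,-3.5],"angular":[0,0,0]},{"xyz":[0,0,-3],"angular":[0,0,0]},{"xyz":[0,0,-1],"angular":[0,0,0]}]' && python3 -m handwheel '[{"xyz":[0,0,0],"angular":[0,0,0]}]'
python3 - <<'E'
from h import *
im=get_image("side");cv2.imwrite("pics/s2.png",cv2.resize(im["pixels"][140:300,180:380],None,fx=4,fy=4))
s=get_state();print(s["position"],R.from_rotvec(s["tool_rot"]).as_matrix().round(3),s["joint_positions"].round(2),s["ft_force"])
E
```

```text
time: 2.75
position: [0.4497, 0.0814, 0.1223]
tool_rot: [-0.267, 1.533, 0.233]
ft_force: [0.1, -0.2, -1.0]
grip_width: 0.004
time: 2.83
position: [0.4481, 0.0791, 0.1201]
tool_rot: [-0.264, 1.539, 0.231]
ft_force: [-0.3, 0.1, -0.1]
grip_width: 0.007
[0.44843845 0.07898745 0.12094406] [[ 0.021 -0.311  0.95 ]
 [-0.018  0.95   0.311]
 [-1.    -0.024  0.015]] [ 0.64  0.   -0.88  2.03  0.03  1.09  0.06] [-0.16836777 -0.28927788 -0.3584633 ]
```

View pics/s2.png

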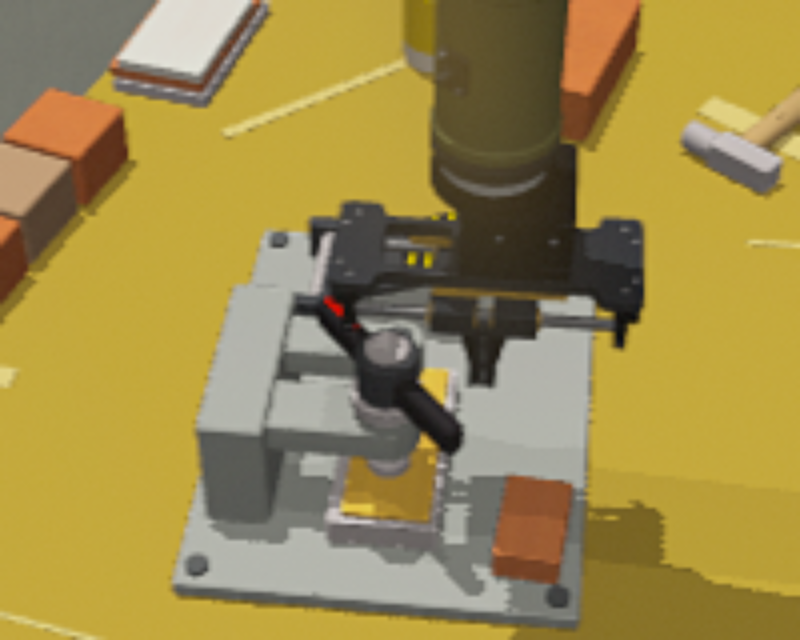

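```bash
cat > nx.py <<'E'
from h import *
import sys
H=np.array([.5,.114]);st=float(sys.argv[1]);r=float(sys.argv[2]) if len(sys.argv)>2 else .056
n=int(sys.argv[3]) if len(sys.argv)>3 else 5
s=get_state();p=s["position"];d=p[:2]-H;a=np.arctan2(d[1],d[0])
M=R.from_rotvec(s["tool_rot"]).as_matrix()
# handle angle: r sin(a-phi)=8+h(phi); finger half dims jaw dir (z) .015, y .0095
yaw=np.arctan2(M[1,2],M[0,2]);phi=a-.4
from scipy.optimize import brentq
R0=np.hypot(*d)
g=lambda f:R0*np.sin(a-f)-.008-(.015*abs(np.sin(f-yaw))+.0095*abs(np.cos(f-yaw)))
try: phi=brentq(g,a-1.5,a)
except Exception: phi=np.nan
F=s["ft_force"];t=np.array([np.sin(a),-np.cos(a)]);rd=d/R0
print(f"t{s['time']:.2f} a{np.degrees(a)%360:.1f} r{R0*1e3:.1f} z{p[2]*1e3:.1f} barangle~{np.degrees(phi)%360:.1f} yaw{np.degrees(yaw):.1f} Ft{F[:2]@t:.1f} Fr{F[:2]@rd:.1f} Fz{F[2]:.1f} tilt{M[:2,0].round(3)} q{s['joint_positions'].round(2)}")
prev=p[:2]
for i in range(1,n+1):
    b=a-np.radians(st)*i; q=H+r*np.array([np.cos(b),np.sin(b)])
    print(np.round((q-prev)*100,2),end=' '); prev=q
print()
E
python3 nx.py 8
```

```text
t2.88 a214.2 r62.3 z120.9 barangle~197.8 yaw18.1 Ft-0.1 Fr0.3 Fz-0.4 tilt[ 0.021 -0.018] q[ 0.64  0.   -0.88  2.03  0.03  1.09  0.06]
[0.13 1.03] [-0.29  0.72] [-0.19  0.76] [-0.08  0.78] [0.02 0.78]
```

```bash
python3 -m handwheel '[{"xyz":[0.1,1,0],"angular":[0,0,0]},{"xyz":[-0.3,0.7,0],"angular":[0,0,0]},{"xyz":[-0.2,0.8,0],"angular":[0,0,0]},{"xyz":[-0.1,0.8,0],"angular":[0,0,0]}]'; python3 nx.py 6
```

```text
time: 3.22
position: [0.4473, 0.1094, 0.1261]
tool_rot: [-0.259, 1.533, 0.222]
ft_force: [-0.3, -0.1, 0.3]
grip_width: 0.004
t3.22 a185.0 r52.9 z126.1 barangle~156.8 yaw17.6 Ft-0.0 Fr0.3 Fz0.3 tilt[ 0.028 -0.019] q[ 0.61  0.01 -0.92  2.02  0.04  1.1  -0.02]
[-0.33  0.56] [0.04 0.58] [0.1  0.58] [0.16 0.56] [0.22 0.54]
```

```bash
python3 -m handwheel '[{"xyz":[-0.3,0.6,-0.5],"angular":[0,0,0]},{"xyz":[0,0.6,-0.1],"angular":[0,0,0]},{"xyz":[0.1,0.6,-0.1],"angular":[0,0,0]}]'; python3 nx.py 6
```

```text
time: 3.47
position: [0.4464, 0.1297, 0.1212]
tool_rot: [-0.262, 1.528, 0.221]
ft_force: [-0.3, -1.2, 0.5]
grip_width: 0.006
t3.47 a163.7 r55.9 z121.2 barangle~136.3 yaw17.7 Ft-1.3 Fr-0.0 Fz0.5 tilt[ 0.033 -0.021] q[ 0.58  0.03 -0.94  2.01  0.06  1.09 -0.08]
[0.18 0.56] [0.25 0.53] [0.3 0.5] [0.36 0.47] [0.4  0.43]
```

```bash
python3 -m handwheel '[{"xyz":[0.2,0.6,0],"angular":[0,0,0]},{"xyz":[0.3,0.5,0],"angular":[0,0,0]},{"xyz":[0.3,0.5,0],"angular":[0,0,0]},{"xyz":[0.4,0.4,0],"angular":[0,0,0]}]'; python3 nx.py 5
```

```text
time: 3.8
position: [0.4585, 0.1516, 0.1208]
tool_rot: [-0.264, 1.529, 0.22]
ft_force: [-0.7, -1.2, 0.6]
grip_width: 0.008
t3.80 a137.8 r56.0 z120.8 barangle~112.7 yaw17.7 Ft-1.4 Fr-0.3 Fz0.6 tilt[ 0.032 -0.023] q[ 0.54  0.09 -0.96  1.97  0.12  1.1  -0.17]
[0.34 0.35] [0.37 0.32] [0.4  0.28] [0.42 0.25] [0.44 0.21]
```

```bash
python3 -m handwheel '[{"xyz":[0.35,0.35,0],"angular":[0,0,0]},{"xyz":[0.35,0.3,0],"angular":[0,0,0]},{"xyz":[0.4,0.3,0],"angular":[0,0,0]}]'; python3 nx.py 5;python3 -m handwheel '[{"xyz":[0.4,0.25,0],"angular":[0,0,0]}]'; python3 nx.py 5
```

```text
time: 4.05
position: [0.4706, 0.1623, 0.1204]
tool_rot: [-0.263, 1.531, 0.221]
ft_force: [-1.3, -1.2, 0.2]
grip_width: 0.007
t4.05 a121.3 r56.5 z120.4 barangle~95.4 yaw17.7 Ft-1.7 Fr-0.3 Fz0.2 tilt[ 0.03  -0.023] q[ 0.5   0.14 -0.96  1.94  0.17  1.11 -0.22]
[0.45 0.19] [0.45 0.2 ] [0.46 0.16] [0.47 0.12] [0.48 0.07] 
time: 4.13
position: [0.4749, 0.165, 0.1202]
tool_rot: [-0.263, 1.531, 0.221]
ft_force: [-1.4, -1.1, 0.3]
grip_width: 0.004
t4.13 a116.2 r56.9 z120.2 barangle~89.9 yaw17.7 Ft-1.8 Fr-0.4 Fz0.3 tilt[ 0.03  -0.022] q[ 0.49  0.16 -0.96  1.93  0.18  1.11 -0.23]
[0.49 0.12] [0.46 0.16] [0.47 0.12] [0.48 0.07] [0.49 0.03]
```

```bash
for i in 1; do python3 -m handwheel '[{"xyz":[0.45,0.15,0],"angular":[0,0,0]}]' >/dev/null; python3 nx.py 5|head -1|cut -c1-80; python3 -m handwheel '[{"xyz":[0.45,0.15,0],"angular":[0,0,0]}]'>/dev/null; python3 nx.py 5|head -1|cut -c1-80;python3 -m handwheel '[{"xyz":[0.47,0.1,0],"angular":[0,0,0]}]'>/dev/null; python3 nx.py 5; done
```

```text
t4.22 a111.1 r56.7 z120.0 barangle~84.3 yaw17.7 Ft-1.5 Fr-0.3 Fz1.5 tilt[ 0.029 
t4.30 a105.9 r56.7 z119.9 barangle~78.9 yaw17.7 Ft-0.2 Fr-0.1 Fz0.5 tilt[ 0.028 
t4.38 a100.7 r56.8 z119.8 barangle~73.7 yaw17.7 Ft-1.7 Fr0.5 Fz0.6 tilt[ 0.028 -0.022] q[ 0.47  0.21 -0.95  1.89  0.22  1.12 -0.26]
[ 0.5  -0.01] [0.49 0.03] [ 0.49 -0.02] [ 0.49 -0.06] [ 0.48 -0.1 ]
```

```bash
python3 -m handwheel '[{"xyz":[0.5,0.03,0],"angular":[0,0,0]}]' >/dev/null; python3 nx.py 5|head -1|cut -c1-80; python3 -m handwheel '[{"xyz":[0.5,0,0],"angular":[0,0,0]}]'>/dev/null; python3 nx.py 5|head -1|cut -c1-80;python3 -m handwheel '[{"xyz":[0.5,-0.05,0],"angular":[0,0,0]}]'>/dev/null; python3 nx.py 5
```

```text
t4.47 a95.2 r56.6 z119.7 barangle~68.3 yaw17.7 Ft-1.4 Fr-0.4 Fz0.7 tilt[ 0.027 -
t4.55 a89.7 r56.5 z119.6 barangle~63.0 yaw17.7 Ft-1.5 Fr-0.3 Fz0.3 tilt[ 0.027 -
t4.63 a84.1 r56.5 z119.6 barangle~57.9 yaw17.7 Ft-1.3 Fr-0.6 Fz0.6 tilt[ 0.027 -0.021] q[ 0.45  0.25 -0.94  1.86  0.26  1.13 -0.28]
[ 0.48 -0.12] [ 0.48 -0.11] [ 0.46 -0.15] [ 0.45 -0.19] [ 0.43 -0.23]
```

```bash
python3 -m handwheel '[{"xyz":[0.48,-0.1,0],"angular":[0,0,0]}]' >/dev/null; python3 nx.py 5|head -1|cut -c1-80; python3 -m handwheel '[{"xyz":[0.47,-0.13,0],"angular":[0,0,0]}]'>/dev/null; python3 nx.py 5|head -1|cut -c1-80;python3 -m handwheel '[{"xyz":[0.45,-0.18,0],"angular":[0,0,0]}]'>/dev/null; python3 nx.py 5
```

```text
t4.72 a80.9 r56.3 z119.0 barangle~55.0 yaw17.7 Ft-11.7 Fr-1.7 Fz3.6 tilt[ 0.022 
t4.80 a79.2 r56.2 z118.4 barangle~53.4 yaw17.8 Ft-11.9 Fr0.4 Fz6.5 tilt[ 0.015 -
t4.88 a77.9 r56.1 z118.1 barangle~52.2 yaw17.8 Ft-11.4 Fr0.4 Fz8.0 tilt[ 0.007 -0.021] q[ 0.44  0.28 -0.93  1.83  0.27  1.16 -0.28]
[ 0.47 -0.13] [ 0.46 -0.16] [ 0.44 -0.2 ] [ 0.42 -0.24] [ 0.4  -0.28]
```

```bash
python3 -m handwheel '[{"xyz":[0.78,-0.2,0.1],"angular":[0,0,0]}]' >/dev/null; python3 nx.py 5|head -1|cut -c1-100; python3 -m handwheel '[{"xyz":[0.78,-0.22,0.1],"angular":[0,0,0]}]'>/dev/null; python3 nx.py 5
```

```text
t4.97 a74.9 r56.0 z118.2 barangle~49.5 yaw17.9 Ft-13.5 Fr-4.2 Fz3.4 tilt[-0.003 -0.022] q[ 0.43  0.3
t5.05 a71.5 r55.5 z118.1 barangle~46.5 yaw18.0 Ft-12.6 Fr-3.4 Fz4.0 tilt[-0.014 -0.023] q[ 0.43  0.31 -0.92  1.8   0.28  1.18 -0.27]
[ 0.47 -0.13] [ 0.44 -0.21] [ 0.42 -0.25] [ 0.4  -0.29] [ 0.37 -0.32]
```

```bash
python3 -m handwheel '[{"xyz":[0.75,-0.25,0.1],"angular":[0,-0.7,0]}]' >/dev/null; python3 nx.py 5|head -1|cut -c1-100; python3 -m handwheel '[{"xyz":[0.75,-0.28,0.1],"angular":[0,-0.7,0]}]'>/dev/null; python3 nx.py 5
```

```text
t5.13 a67.8 r55.5 z117.9 barangle~43.3 yaw18.1 Ft-10.9 Fr-2.7 Fz2.6 tilt[-0.012 -0.023] q[ 0.43  0.3
t5.22 a63.7 r55.8 z117.7 barangle~40.1 yaw18.2 Ft-8.3 Fr-2.4 Fz0.3 tilt[-0.008 -0.023] q[ 0.43  0.32 -0.92  1.79  0.29  1.18 -0.27]
[ 0.44 -0.22] [ 0.41 -0.27] [ 0.38 -0.31] [ 0.35 -0.34] [ 0.32 -0.37]
```

```bash
python3 -m handwheel '[{"xyz":[0.6,-0.28,0.1],"angular":[0,-0.5,0]}]' >/dev/null; python3 nx.py 5|head -1|cut -c1-100; python3 -m handwheel '[{"xyz":[0.6,-0.3,0.1],"angular":[0,-0.3,0]}]'>/dev/null; python3 nx.py 5
```

```text
t5.30 a60.4 r55.8 z117.6 barangle~37.3 yaw18.3 Ft-8.1 Fr-2.5 Fz1.1 tilt[-0.006 -0.022] q[ 0.43  0.33
t5.38 a57.2 r55.9 z117.5 barangle~34.8 yaw18.4 Ft-8.3 Fr-2.2 Fz1.1 tilt[-0.008 -0.021] q[ 0.43  0.33 -0.91  1.78  0.3   1.18 -0.26]
[ 0.41 -0.27] [ 0.37 -0.32] [ 0.34 -0.35] [ 0.31 -0.38] [ 0.28 -0.4 ]
```

```bash
python3 -m handwheel '[{"xyz":[0.6,-0.4,0.1],"angular":[0,-0.3,0]}]' >/dev/null; python3 nx.py 5|head -1|cut -c1-100; python3 -m handwheel '[{"xyz":[0.6,-0.42,0.1],"angular":[0,-0.3,0]}]'>/dev/null; python3 nx.py 5|head -1|cut -c1-100;  python3 -m handwheel '[{"xyz":[0.58,-0.45,0.1],"angular":[0,-0.3,0]}]'>/dev/null; python3 nx.py 5
```

```text
t5.47 a53.7 r55.5 z117.5 barangle~31.8 yaw18.5 Ft-8.9 Fr-2.9 Fz1.2 tilt[-0.009 -0.02 ] q[ 0.43  0.34
t5.55 a50.5 r55.2 z117.4 barangle~29.2 yaw18.6 Ft-10.6 Fr-3.3 Fz1.3 tilt[-0.012 -0.018] q[ 0.43  0.3
t5.63 a47.9 r54.9 z117.3 barangle~27.0 yaw18.7 Ft-11.1 Fr-3.5 Fz2.3 tilt[-0.015 -0.016] q[ 0.43  0.35 -0.91  1.77  0.3   1.19 -0.24]
[ 0.42 -0.26] [ 0.32 -0.37] [ 0.28 -0.4 ] [ 0.25 -0.42] [ 0.21 -0.44]
```

```bash
python3 -m handwheel '[{"xyz":[0.65,-0.5,0.1],"angular":[0.2,-0.4,0]}]' >/dev/null; python3 nx.py 5|head -1|cut -c1-100; python3 -m handwheel '[{"xyz":[0.6,-0.55,0.1],"angular":[0.2,-0.4,0]}]'>/dev/null; python3 nx.py 5|head -1|cut -c1-100;  python3 -m handwheel '[{"xyz":[0.6,-0.6,0.1],"angular":[0.2,-0.4,0]}]'>/dev/null; python3 nx.py 5
```

```text
t5.72 a45.3 r55.3 z117.2 barangle~25.1 yaw18.9 Ft-11.2 Fr-3.8 Fz1.8 tilt[-0.017 -0.009] q[ 0.44  0.3
t5.80 a42.8 r55.2 z117.2 barangle~23.2 yaw19.1 Ft-12.0 Fr-4.0 Fz1.9 tilt[-0.019 -0.002] q[ 0.45  0.3
t5.88 a40.3 r55.3 z117.2 barangle~21.3 yaw19.4 Ft-13.2 Fr-2.9 Fz1.2 tilt[-0.021  0.006] q[ 0.46  0.36 -0.91  1.76  0.29  1.19 -0.2 ]
[ 0.36 -0.34] [ 0.26 -0.41] [ 0.23 -0.43] [ 0.19 -0.45] [ 0.15 -0.47]
```

```bash
python3 -m handwheel '[{"xyz":[0.6,-0.65,0.1],"angular":[-0.4,-0.5,0]}]' >/dev/null; python3 nx.py 5|head -1|cut -c1-100; python3 -m handwheel '[{"xyz":[0.55,-0.7,0.1],"angular":[-0.6,-0.5,0]}]'>/dev/null; python3 nx.py 5|head -1|cut -c1-100;  python3 -m handwheel '[{"xyz":[0.5,-0.7,0.1],"angular":[-0.6,-0.5,0]}]'>/dev/null; python3 nx.py 5
```

```text
t5.97 a37.9 r54.9 z117.2 barangle~19.3 yaw19.5 Ft-14.2 Fr-4.3 Fz1.3 tilt[-0.022  0.005] q[ 0.46  0.3
t6.05 a35.5 r54.3 z117.2 barangle~15.5 yaw19.7 Ft-12.2 Fr-3.9 Fz0.8 tilt[-0.022 -0.   ] q[ 0.46  0.3
t6.13 a32.9 r53.7 z117.2 barangle~11.6 yaw19.9 Ft-10.5 Fr-3.1 Fz0.4 tilt[-0.021 -0.006] q[ 0.46  0.36 -0.9   1.76  0.3   1.19 -0.19]
[ 0.44 -0.3 ] [ 0.21 -0.44] [ 0.17 -0.46] [ 0.13 -0.47] [ 0.09 -0.48]
```

```bash
python3 -m handwheel '[{"xyz":[0.55,-0.55,0.1],"angular":[-0.4,-0.5,0]}]' >/dev/null; python3 nx.py 5|head -1|cut -c1-100; python3 -m handwheel '[{"xyz":[0.45,-0.6,0.1],"angular":[-0.4,-0.5,0]}]'>/dev/null; python3 nx.py 5|head -1|cut -c1-100;  python3 -m handwheel '[{"xyz":[0.4,-0.65,0.1],"angular":[-0.3,-0.5,0]}]'>/dev/null; python3 nx.py 5
```

```text
t6.22 a30.7 r54.7 z117.3 barangle~9.1 yaw20.1 Ft-10.2 Fr-2.7 Fz-0.0 tilt[-0.019 -0.008] q[ 0.46  0.3
t6.30 a28.8 r54.9 z117.3 barangle~6.5 yaw20.2 Ft-9.9 Fr-3.8 Fz-0.3 tilt[-0.016 -0.01 ] q[ 0.46  0.36
t6.38 a26.8 r54.8 z117.5 barangle~3.8 yaw20.4 Ft-9.6 Fr-3.3 Fz-0.6 tilt[-0.013 -0.01 ] q[ 0.46  0.36 -0.9   1.75  0.31  1.19 -0.17]
[ 0.31 -0.39] [ 0.16 -0.46] [ 0.12 -0.47] [ 0.08 -0.48] [ 0.04 -0.49]
```

Time to check visually.

```bash
python3 - <<'E'
from h import *
im=get_image("side");cv2.imwrite("pics/s3.png",cv2.resize(im["pixels"][185:285,220:340],None,fx=6,fy=6,interpolation=cv2.INTER_CUBIC))
im=get_image("wrist");cv2.imwrite("pics/w3.png",im["pixels"])
im=get_image("top");cv2.imwrite("pics/t3.png",cv2.resize(im["pixels"][165:280,200:335],None,fx=5,fy=5,interpolation=cv2.INTER_CUBIC))
E
```

```text
(no output)
```

View pics/s3.png

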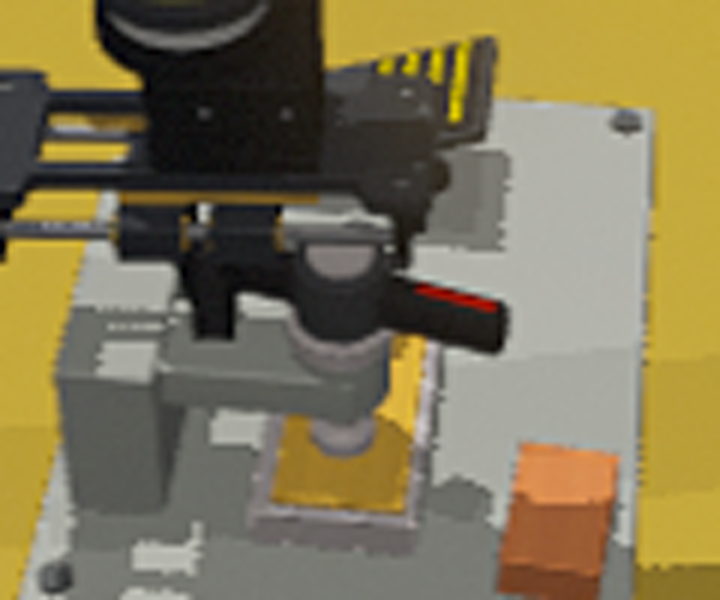

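View pics/w3.png

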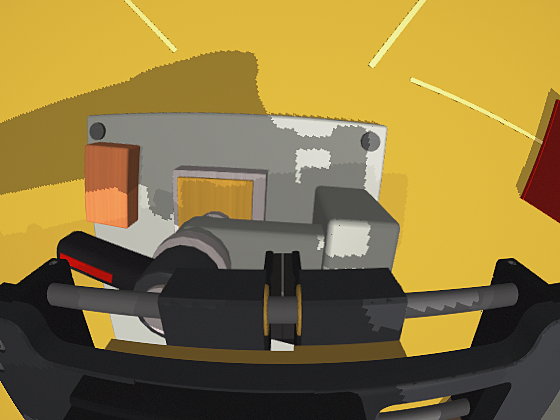

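View pics/t3.png

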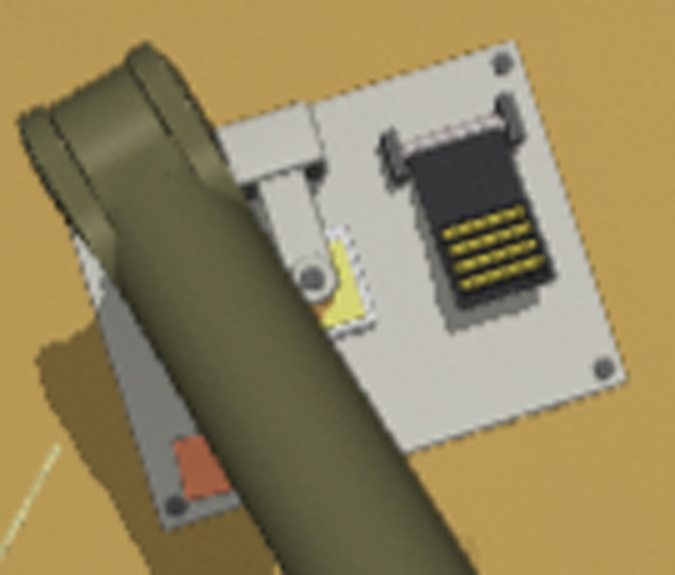

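```bash
python3 - <<'E'
from h import *
C=cams()
a,b=[ray(C["side"],(220+u/6,185+v/6),.147) for u,v in[(420,290),(497,305)]]
print(a,b)
H=np.array([.5,.114])
for p in(a,b): print(np.degrees(np.arctan2(*(p[:2]-H)[::-1])),np.hypot(*(p[:2]-H)))
print(np.degrees(np.arctan2(*(b-a)[1::-1])))
E
python3 nx.py 5
```

```text
[0.46283911 0.11403411 0.147     ] [0.4296983  0.10953083 0.147     ]
179.9474008740942 0.037160906039277186
-176.36253049095845 0.07044360745701728
-172.2618555812044
t6.63 a26.2 r54.9 z117.5 barangle~3.1 yaw20.4 Ft-8.5 Fr-2.8 Fz-0.7 tilt[-0.012 -0.01 ] q[ 0.46  0.36 -0.9   1.75  0.31  1.19 -0.17]
[ 0.29 -0.4 ] [ 0.16 -0.46] [ 0.12 -0.47] [ 0.07 -0.48] [ 0.03 -0.49]
```

```bash
python3 -m handwheel '[{"xyz":[0.4,-0.65,0.1],"angular":[-0.4,-0.4,0]}]' >/dev/null; python3 nx.py 5|head -1|cut -c1-100; python3 -m handwheel '[{"xyz":[0.35,-0.7,0.1],"angular":[-0.4,-0.3,0]}]'>/dev/null; python3 nx.py 5|head -1|cut -c1-100;  python3 -m handwheel '[{"xyz":[0.3,-0.75,0.1],"angular":[-0.4,-0.3,0]}]'>/dev/null; python3 nx.py 5
```

```text
t6.72 a24.7 r54.9 z117.6 barangle~1.2 yaw20.6 Ft-12.1 Fr-3.1 Fz-1.4 tilt[-0.011 -0.011] q[ 0.46  0.3
t6.80 a23.3 r54.5 z117.6 barangle~359.0 yaw20.8 Ft-11.6 Fr-2.5 Fz-2.0 tilt[-0.012 -0.011] q[ 0.47  0
t6.88 a22.0 r54.0 z117.8 barangle~357.1 yaw21.1 Ft-12.8 Fr-0.4 Fz-3.6 tilt[-0.011 -0.01 ] q[ 0.47  0.36 -0.9   1.76  0.31  1.19 -0.16]
[ 0.35 -0.39] [ 0.12 -0.47] [ 0.08 -0.48] [ 0.04 -0.49] [-0.   -0.49]
```

```bash
python3 -m handwheel '[{"xyz":[0.4,-0.8,0.1],"angular":[-0.4,-0.3,0]}]' >/dev/null; python3 nx.py 5|head -1|cut -c1-100; python3 -m handwheel '[{"xyz":[0.35,-0.9,0],"angular":[-0.4,-0.3,0]}]'>/dev/null; python3 nx.py 5|head -1|cut -c1-100;  python3 -m handwheel '[{"xyz":[0.3,-0.9,0],"angular":[-0.4,-0.3,0]}]'>/dev/null; python3 nx.py 5
```

```text
t6.97 a20.7 r53.8 z117.8 barangle~355.2 yaw21.3 Ft-13.2 Fr-3.7 Fz-3.5 tilt[-0.012 -0.009] q[ 0.47  0
t7.05 a19.0 r53.5 z117.3 barangle~352.9 yaw21.6 Ft-14.0 Fr-2.9 Fz2.5 tilt[-0.012 -0.007] q[ 0.48  0.
t7.13 a17.7 r53.3 z117.2 barangle~351.1 yaw21.9 Ft-15.2 Fr-2.8 Fz2.7 tilt[-0.011 -0.004] q[ 0.48  0.36 -0.91  1.76  0.3   1.18 -0.13]
[ 0.39 -0.39] [ 0.09 -0.48] [ 0.04 -0.49] [ 0.   -0.49] [-0.04 -0.49]
```

```bash
python3 -m handwheel '[{"xyz":[0.4,-0.9,0],"angular":[-0.4,-0.3,-0.3]}]' >/dev/null; python3 nx.py 5|head -1|cut -c1-100; python3 -m handwheel '[{"xyz":[0.3,-0.9,0],"angular":[-0.4,-0.3,-0.3]}]'>/dev/null; python3 nx.py 5
```

```text
t7.22 a16.5 r53.9 z117.3 barangle~350.1 yaw21.9 Ft-14.7 Fr-3.4 Fz1.7 tilt[-0.01  -0.001] q[ 0.49  0.
t7.30 a15.5 r53.8 z117.4 barangle~348.9 yaw21.9 Ft-14.9 Fr-3.4 Fz1.2 tilt[-0.009  0.003] q[ 0.49  0.36 -0.91  1.76  0.3   1.18 -0.12]
[ 0.32 -0.42] [ 0.07 -0.48] [ 0.03 -0.49] [-0.02 -0.49] [-0.06 -0.48]
```

```bash
python3 -m handwheel '[{"xyz":[0.3,-0.9,0],"angular":[-0.6,-0.3,-0.3]}]' >/dev/null; python3 nx.py 5|head -1|cut -c1-100; python3 -m handwheel '[{"xyz":[0.2,-0.9,0],"angular":[-0.6,-0.3,-0.3]}]'>/dev/null; python3 nx.py 5
```

```text
t7.38 a14.3 r53.8 z117.4 barangle~347.4 yaw21.9 Ft-13.9 Fr-3.6 Fz0.1 tilt[-0.007  0.002] q[ 0.49  0.
t7.47 a13.2 r53.5 z117.6 barangle~345.9 yaw21.9 Ft-13.4 Fr-1.1 Fz-0.7 tilt[-0.004  0.002] q[ 0.5   0.35 -0.91  1.76  0.3   1.17 -0.12]
[ 0.34 -0.42] [ 0.05 -0.49] [ 0.01 -0.49] [-0.04 -0.49] [-0.08 -0.48]
```

```bash
python3 -m handwheel '[{"xyz":[0.25,-0.9,0],"angular":[-0.6,-0.3,-0.3]}]' >/dev/null; python3 nx.py 5|head -1|cut -c1-100; python3 -m handwheel '[{"xyz":[0.2,-0.9,0],"angular":[-0.6,-0.3,-0.3]}]'>/dev/null; python3 nx.py 5
```

```text
t7.55 a11.7 r53.5 z117.7 barangle~344.3 yaw21.8 Ft-12.5 Fr-2.9 Fz-1.5 tilt[-0.002  0.001] q[ 0.5   0
t7.63 a9.9 r53.4 z117.7 barangle~342.1 yaw21.8 Ft-11.4 Fr-1.9 Fz-0.8 tilt[ 0.002 -0.   ] q[ 0.5   0.35 -0.91  1.77  0.3   1.17 -0.11]
[ 0.32 -0.44] [ 0.02 -0.49] [-0.02 -0.49] [-0.06 -0.48] [-0.11 -0.48]
```

```bash
python3 -m handwheel '[{"xyz":[0.2,1,0.1],"angular":[0,0,0]},{"xyz":[0.2,1.2,0.1],"angular":[0,0,0]},{"xyz":[0,0.3,2],"angular":[0,0,0]},{"xyz":[0,0,3.5],"angular":[0,0,0]},{"xyz":[0,0,3.5],"angular":[0,0,0]}]';python3 -m handwheel '[{"xyz":[0,-1,2.5],"angular":[0,0,0]},{"xyz":[0,-4,1],"angular":[0,0,0]},{"xyz":[0,-4,0],"angular":[0,0,0]},{"xyz":[0,-4,0],"angular":[0,0,0]},{"xyz":[0,-4,0],"angular":[0,0,0]}]'
python3 - <<'E'
from h import *
im=get_image("side");cv2.imwrite("pics/s4.png",cv2.resize(im["pixels"][185:285,220:340],None,fx=6,fy=6,interpolation=cv2.INTER_CUBIC))
im=get_image("wrist");cv2.imwrite("pics/w4.png",im["pixels"]);np.savez("w4.npz",K=im["K"],T=im["cam_to_world"])
im=get_image("top");cv2.imwrite("pics/t4.png",cv2.resize(im["pixels"][165:280,200:335],None,fx=5,fy=5,interpolation=cv2.INTER_CUBIC))
E
python3 nx.py 5
```

```text
time: 8.05
position: [0.5543, 0.1511, 0.2054]
tool_rot: [-0.3, 1.558, 0.303]
ft_force: [1.3, -0.4, 0.2]
grip_width: 0.006
time: 8.47
position: [0.5611, -0.0069, 0.2552]
tool_rot: [-0.316, 1.53, 0.321]
ft_force: [0.8, 0.4, -0.5]
grip_width: 0.0
t8.62 a296.0 r139.1 z253.9 barangle~286.0 yaw22.8 Ft-0.0 Fr0.1 Fz-0.6 tilt[0.013 0.006] q[ 0.76  0.19 -0.89  1.62  0.15  1.39  0.26]
[-4.09  7.28] [-0.46 -0.15] [-0.48 -0.11] [-0.48 -0.07] [-0.49 -0.03]
```

View pics/s4.png

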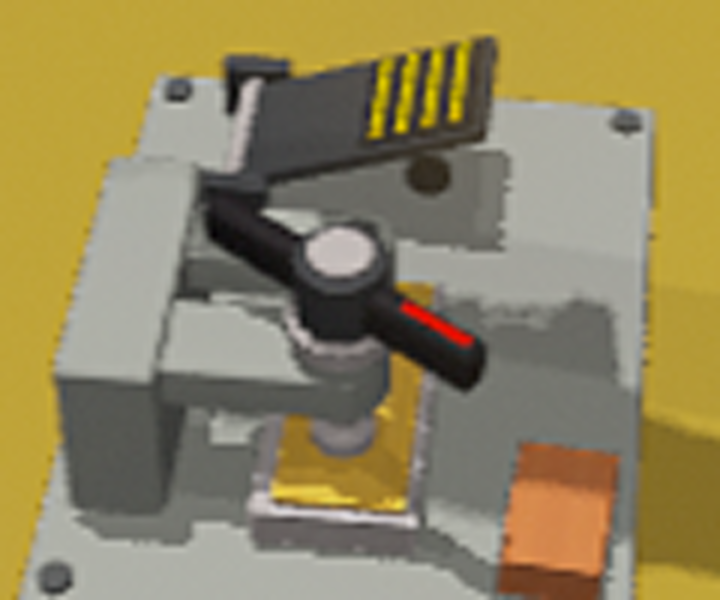

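View pics/w4.png

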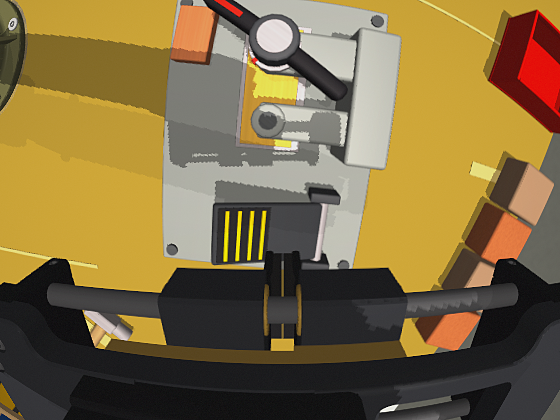

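View pics/t4.png

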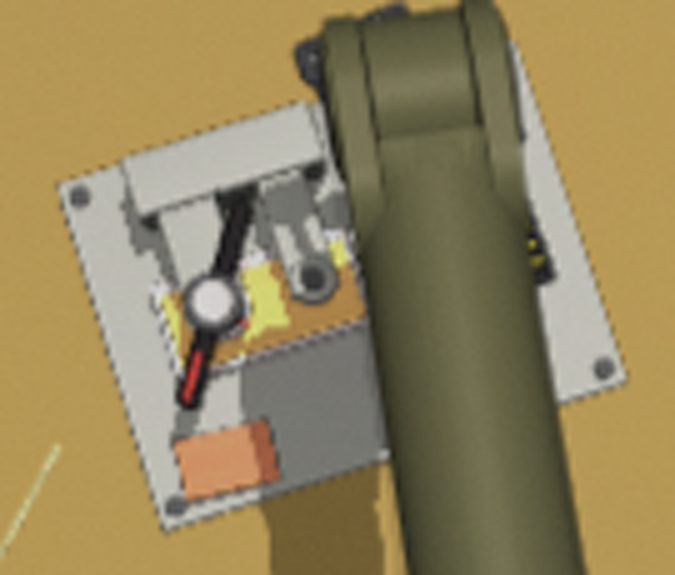

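```bash
python3 - <<'E'
from h import *
im=cv2.imread("pics/w4.png");cv2.imwrite("pics/w4c.png",cv2.resize(im[0:130,200:360],None,fx=5,fy=5,interpolation=cv2.INTER_CUBIC)[:600])
E
```

```text
(no output)
```

View pics/w4c.png

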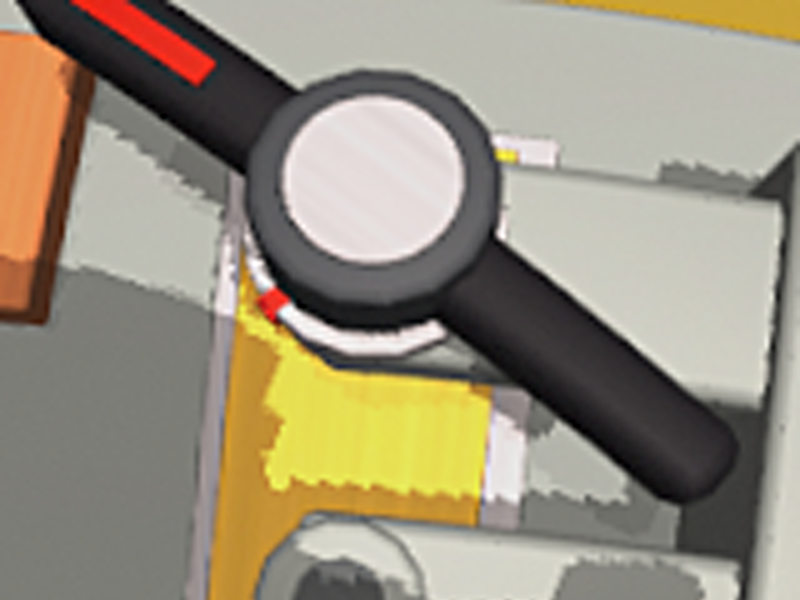

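```bash
python3 - <<'E'
from h import *
d=np.load("w4.npz");K,T=d["K"],d["T"]
P=lambda u,v,z:fray(K,T,(200+u/5,v/5),z)[:2]
hub=P(373,178,.155);col=P(272,304,.120)
a,b=P(205,73,.147),P(95,5,.147);e=P(715,465,.147)
print(hub,col,a,b,e)
ang=lambda v:np.degrees(np.arctan2(v[1],v[0]))%360
H=np.array([.5,.114])
print("collar",ang(col-hub),ang(col-H),np.hypot(*(col-hub)),"handle red",ang(b-a),ang(a-hub),ang(hub-e))
C=cams()
print("pad")
for uv in[(237,210),(214,262)]: print(fray(K,T,uv,.014+.074))
print(fray(K,T,(325,204),.014+.028),proj(C["side"],[[.545,-.083,.076]]))
E
```

```text
[0.50063226 0.11589966] [0.48953541 0.09504511] [0.46691022 0.12513355] [0.44443001 0.1307925 ] [0.56985362 0.095377  ]
collar 241.98225303830912 241.09784741022352 0.023623126824946074 handle red 165.87047669877322 164.6864315323593 163.48603250466581
pad
[ 0.52577437 -0.05074677  0.088     ]
[ 0.52224189 -0.11857531  0.088     ]
[ 0.62069388 -0.01852136  0.042     ] [[289.47881761 198.95905317]]
```

```bash
python3 - <<'E'
from h import *
C=cams()
r=lambda u,v,z:ray(C["top"],(200+u/5,165+v/5),z)[:2]
fl,fr=r(460,305,.088),r(553,278,.088);hl,hr=r(408,150,.042),r(503,122,.042)
print(fl,fr,hl,hr)
m=(fl+fr)/2;h=(hl+hr)/2;u=(h-m)/np.linalg.norm(h-m);print(m,h,np.linalg.norm(h-m),np.degrees(np.arctan2(u[1],u[0])))
print("pad",m+u*.035*np.cos(.35), "by hub/press:", np.array([.5,.114])+.2*np.array([np.sin(.294),-np.cos(.294)]))
s=lambda u,v,z:ray(C["side"],(220+u/6,185+v/6),z)[:2]
print("side front corners",s(487,40,.088),s(480,128,.088))
E
```

```text
[ 0.49923769 -0.05766128] [ 0.51731149 -0.12417787] [ 0.61823352 -0.0238704 ] [ 0.63781391 -0.09406616]
[ 0.50827459 -0.09091958] [ 0.62802372 -0.05896828] 0.12393844695803341 14.939544411265837
pad [ 0.5400413  -0.08244363] by hub/press: [ 0.55795658 -0.07741848]
side front corners [ 0.52005978 -0.11507247] [ 0.49916521 -0.05208685]
```

```bash
python3 -m handwheel '[{"xyz":[-1,-3,-1],"angular":[0,0,0]},{"xyz":[-1,-3,-3],"angular":[0,0,0]},{"xyz":[0,-1,-3.5],"angular":[0,0,0]},{"xyz":[0,0,-3],"angular":[0,0,0]}]';python3 -m handwheel '[{"xyz":[0,0,-1],"angular":[0,0,0]},{"xyz":[0,0,0],"angular":[0,0,0]}]'; python3 nx.py 5 | head -1
```

```text
time: 9.15
position: [0.5462, -0.0665, 0.154]
tool_rot: [-0.334, 1.514, 0.333]
ft_force: [0.1, -0.1, 0.2]
grip_width: 0.007
time: 9.32
position: [0.5424, -0.0643, 0.1382]
tool_rot: [-0.333, 1.522, 0.339]
ft_force: [0.8, 0.6, 1.0]
grip_width: 0.003
t9.32 a283.4 r183.3 z138.2 barangle~275.5 yaw24.6 Ft-0.9 Fr-0.4 Fz1.0 tilt[0.021 0.009] q[ 0.83  0.23 -0.85  1.81  0.18  1.16  0.36]
```

```bash
python3 -m handwheel '[{"xyz":[0,-1,-1.5],"angular":[0,0.6,0]},{"xyz":[-0.1,-0.9,-1.5],"angular":[0,0.6,0]},{"xyz":[0,0,-1],"angular":[0,0,0]},{"xyz":[0,0,0],"angular":[0,0,0]}]'; python3 nx.py 5 | head -1
python3 - <<'E'
from h import *
im=get_image("side");cv2.imwrite("pics/s5.png",cv2.resize(im["pixels"][170:270,220:340],None,fx=6,fy=6,interpolation=cv2.INTER_CUBIC))
E
```

```text
time: 9.65
position: [0.5452, -0.0782, 0.1007]
tool_rot: [-0.338, 1.537, 0.35]
ft_force: [-0.1, 0.7, -0.5]
grip_width: 0.003
t9.65 a283.2 r197.5 z100.7 barangle~275.9 yaw25.2 Ft-0.1 Fr-0.7 Fz-0.5 tilt[0.005 0.009] q[ 0.82  0.3  -0.82  1.83  0.24  1.11  0.35]
```

View pics/s5.png

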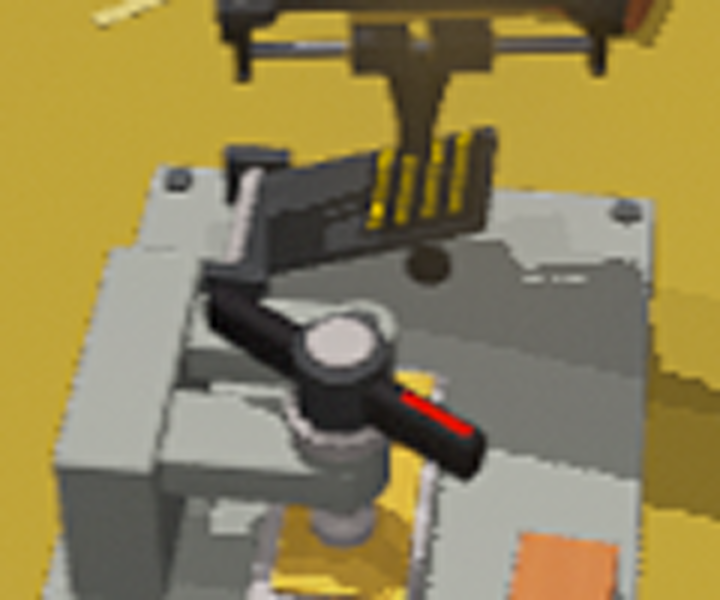

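```bash
python3 -m handwheel '[{"xyz":[-0.3,-0.2,-1],"angular":[0,0,0]},{"xyz":[-0.1,0,-1],"angular":[0,0,0]},{"xyz":[-0.1,0,-1],"angular":[0,0,0]}]'; python3 -m handwheel '[{"xyz":[-0.1,0,-1],"angular":[0,0,0]},{"xyz":[-0.1,0,-1],"angular":[0,0,0]}]'; python3 nx.py 5 | head -1
```

```text
time: 9.95
position: [0.5444, -0.0793, 0.0743]
tool_rot: [-0.342, 1.527, 0.348]
ft_force: [-0.9, -0.2, 6.6]
grip_width: 0.006
time: 10.12
position: [0.542, -0.08, 0.0546]
tool_rot: [-0.344, 1.528, 0.346]
ft_force: [-6.3, -1.5, 11.1]
grip_width: 0.006
t10.12 a282.2 r198.5 z54.6 barangle~274.9 yaw25.3 Ft6.5 Fr0.1 Fz11.1 tilt[0.014 0.004] q[ 0.8   0.35 -0.8   1.88  0.29  1.02  0.32]
```

```bash
python3 -m handwheel '[{"xyz":[-0.2,0,-0.8],"angular":[0,0,0]}]'; python3 -m handwheel '[{"xyz":[-0.1,0,-0.8],"angular":[0,0,0]}]'; python3 nx.py 5 | head -1
```

```text
time: 10.2
position: [0.5406, -0.0804, 0.0468]
tool_rot: [-0.345, 1.527, 0.345]
ft_force: [-0.6, -0.2, 41.9]
grip_width: 0.006
time: 10.28
position: [0.5408, -0.0805, 0.046]
tool_rot: [-0.348, 1.53, 0.341]
ft_force: [-38.1, 2.9, 116.9]
grip_width: 0.005
t10.28 a281.9 r198.8 z46.0 barangle~274.5 yaw25.2 Ft36.6 Fr-10.7 Fz116.9 tilt[ 0.014 -0.001] q[ 0.79  0.36 -0.79  1.89  0.3   1.    0.31]
```

```bash
python3 -m handwheel '[{"xyz":[0,0,1],"angular":[0,0,0]},{"xyz":[0,0,1.5],"angular":[0,0,0]},{"xyz":[0,0,2],"angular":[0,0,0]},{"xyz":[0,0,3],"angular":[0,0,0]},{"xyz":[0,0,3.5],"angular":[0,0,0]}]'; python3 -m handwheel '[{"xyz":[0,-1,3.5],"angular":[0,0,0]},{"xyz":[-1,-3,3],"angular":[0,0,0]},{"xyz":[-1,-3.5,0],"angular":[0,0,0]},{"xyz":[-1,-3.5,0],"angular":[0,0,0]},{"xyz":[-1,-3.5,0],"angular":[0,0,0]}]'; python3 -m handwheel '[{"xyz":[0,0,0],"angular":[0,0,0]},{"xyz":[0,0,0],"angular":[0,0,0]},{"xyz":[0,0,0],"angular":[0,0,0]}]'
python3 - <<'E'
from h import *
im=get_image("side");cv2.imwrite("pics/s6.png",cv2.resize(im["pixels"][170:270,220:340],None,fx=6,fy=6,interpolation=cv2.INTER_CUBIC))
im=get_image("top");cv2.imwrite("pics/t6.png",cv2.resize(im["pixels"][165:280,200:335],None,fx=5,fy=5,interpolation=cv2.INTER_CUBIC))
E
python3 nx.py 5|head -1
```

```text
time: 10.7
position: [0.5437, -0.0773, 0.1604]
tool_rot: [-0.351, 1.524, 0.343]
ft_force: [0.6, 0.3, -0.5]
grip_width: 0.004
time: 11.12
position: [0.5091, -0.2138, 0.2359]
tool_rot: [-0.373, 1.506, 0.354]
ft_force: [0.2, -0.6, 0.9]
grip_width: 0.01
time: 11.37
position: [0.5046, -0.2257, 0.2341]
tool_rot: [-0.364, 1.512, 0.337]
ft_force: [0.7, 0.0, -0.9]
grip_width: 0.006
t11.47 a270.9 r337.7 z234.2 barangle~266.5 yaw25.9 Ft-0.8 Fr-0.4 Fz0.1 tilt[ 0.034 -0.008] q[ 1.07  0.14 -0.76  1.69  0.09  1.32  0.75]
```

View pics/s6.png

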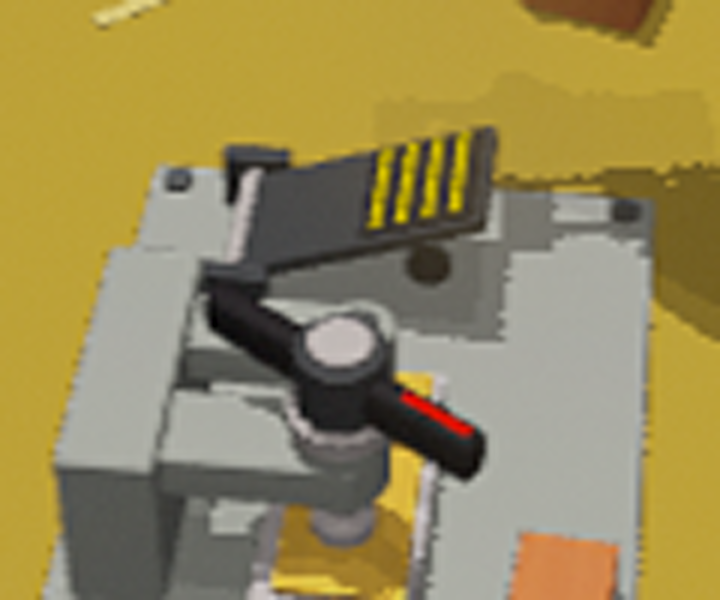

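View pics/t6.png

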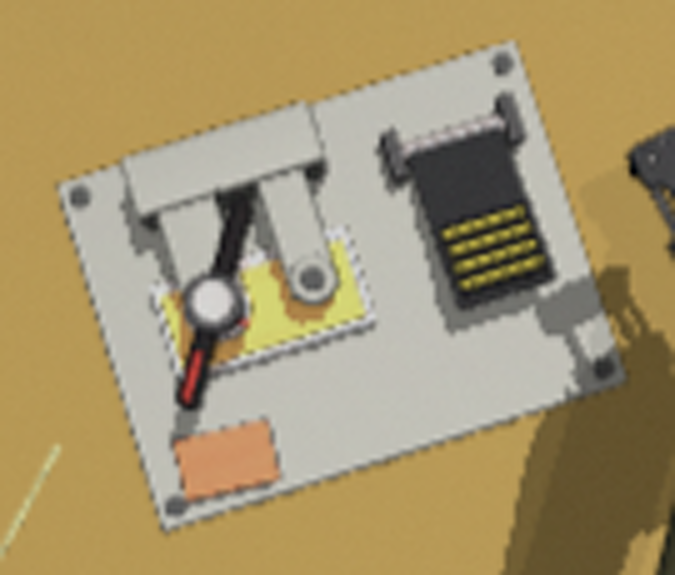

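```bash
python3 -c "
from bench import *
print(close_job())"
```

```text
the job is handed in; nothing more can be done
None
```

I tightened the hold-down, then pressed the treadle to its stop and let it spring back, but I overloaded the wrist at the treadle stop, which may fail the run.

- **Wrist overload:** one extra downward step at the stop gave a reading of (-38, 3, 117) N. Each component is under the 120 N limit, but the total is about 123 N. I lifted off on the next move.
- **Hold-down:** I pushed the black arm of the T-handle clockwise with the closed gripper. The screw went tight after about 1.5 rad, and the handle then slipped about 1.34 rad. The push force peaked three times, at up to about 15 N. From the red lines in the wrist picture that slip is about 2.6 click spacings, so two or three clicks depending on where in the slip each one falls. I then backed off without dragging the handle.
- **Treadle:** the fingertip reached a height of about 46 mm, close to the 47 mm expected at the stop. The force also rose sharply there, as it should against a hard stop.
- **Last checks:** in the final top and side pictures the treadle was back up, and the handle had not moved since tightening. The copper bar was in place, and the robot was touching nothing. I did not re-check the other loose items individually, but the gripper's path stayed clear of them. I handed in at about 11.5 s of the 51 s allowed.

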